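# Objectives back in the rack by power

## Robot

A 6-joint arm with a two-finger parallel gripper is mounted at the origin on the work surface; the furniture and walls round the work are solid. World frame = base frame: x ahead of the robot, y to its left, z up, the work surface at z = 0. Lengths are in mm, angles in degrees, forces in N, time in s.
With the tool pointing down it reaches from about 325 to 925 mm from the base axis. Payload 3.1 kg.
Tool frame: the origin (TCP) lies at the very end of the fingers, on their centre line; the grasp point (between the pads) lies grasp_offset behind it (grasp_offset is the distance from the TCP to the grasp point, in mm); z points along the fingers, x is the direction in which the jaws open and shut, and the axes are right-handed (so a half turn about z gives the same grasp; the last joint's range is limited). The gripper opens to 85 mm and grips with 20 to 120 N. Pads are 22 mm wide; open, the fingers measure 114 mm over their backs; the gripper's body (76 mm by 85 mm) begins 54 mm behind the grasp point. The pads swing forward as they close: fully open they stand 13 mm farther back than shut.
Start: joints at [-77.991, 12.427, 92.441, -0, 75.132, -6.429], TCP at [197.693, -592.922, 231.3] pointing down, gripper open.
Joint ranges: [-157.48, 157.48], [-44.54, 120.13], [17.64, 146.25], [-64.5, 244.5], [7.68, 150.69], [-147.95, 147.95]. Speed limits (degrees/s): [159.86, 159.86, 180, 180, 180, 180].

## Interface

Orientations are given as [roll, pitch, yaw] about the fixed x, y, z axes, in that order (R = Rz(yaw) Ry(pitch) Rx(roll)).
In Python, from station import * gives the robot as it stands. Calls block until the motion is done:
- goto(position, orientation): joint-space move of the TCP to a pose.
- move_l(position, attitude=None, speed=150): straight line of the TCP; attitude=None keeps the orientation; speed is the mean speed in mm/s.
- move_j(angles): joint-space move.
- grip(opening, squeeze=None): finger opening in mm; squeeze is the grip in N (None keeps the last); returns when the fingers have stopped.
- wait(seconds).
- solve_ik(position, orientation): joint angles nearest the present ones, or None.
- get_obs(): the state.
- get_image(name): name is "scene" or "top"; returns the picture (420x560x3 uint8, red, green, blue); there is no depth.
- get_calibration(name): a dict with "fx", "fy", "cx", "cy" (pixels), "D" ([k1, k2, p1, p2, k3] as OpenCV has them; the pictures are not rectified), "R" (3x3) and "t" (3): a world point X has camera coordinates R X + t. Camera axes: x right, y down, z forward; pixel columns grow to the right and rows downward; lengths in mm; the calibration is good to about 2 mm. A picture is of the moment at which its call begins. get_calibration takes no time and is no camera call.
A pose or a line that the arm cannot do raises Unreachable and nothing moves.
- sign_off(): hands the job in, once; it reports no verdict.
Trained networks look in the newest picture that a camera, given by its name, has taken for a name from the list of things; names that differ only in an ending like _2 or _b are one class to them, and where a whole thing is asked for, a point or a joint stands for the part that bears it (a point fixed in the world has none). Each returns a list of dicts, best first, with "score" (0 to 1); they miss things now and then, are a little off and sometimes report something else, mostly with a low value. They report only what shows in the picture. A call takes as long as a camera call.
- spot_in(name, camera): "extent" ([centre column, centre row, width, height] in pixels, round what is visible of it).
- regions_of(name, camera): "region" (420x560 bool, what is visible of it) and "extent" ([centre column, centre row, width, height] in pixels, round what is visible of it).
The state is a dict: "t": time; "joint_pos": joint angles; "qvel": joint speeds; "effort": joint torques, N m; "tcp_pos": TCP position; "ee_rot": TCP orientation; "wrist_force": force on the tool from outside, world axes, zero at the start; "moment": the same for the moment, N m; "grip_width": finger opening in mm.
Only numpy, scipy, OpenCV 4.12 (cv2) and the standard library are available. Lean on these libraries where they do the work, as an engineer would, in place of code of your own. Each camera call takes 0.05 s, during which the arm holds its last target. There are 200 camera calls.

## Task

The four cleaned microscope objectives go back into the rack in order of power, which is also shortest to longest: the red-ringed one in the seat next to the rack's red end, then the yellow-ringed, the blue-ringed, and the white-ringed one in the farthest seat. Stand each upright in its seat and let go; never knock an objective over, and leave the oil bottle standing where it is.

Things in the scene. Friction and masses are not known exactly. Their poses are not given: they have to be found in the camera images.
- red_objective (a point): Loose microscope objective standing upright, lens end up: black barrel with a red ring (lowest power, shortest). 40 mm tall, 130 g, barrel 25 mm in diameter; round and straight from about 6 to 28 mm above the foot (grip it there), narrowing to the lens above; below that a narrower threaded foot about 20 mm across. This point is its centre, half-way up (20 mm above its foot); z points up along the barrel.
- yellow_objective (a point): Loose microscope objective standing upright, lens end up: white barrel with a yellow ring. 42 mm tall, 130 g, barrel 25 mm in diameter; round and straight from about 6 to 28 mm above the foot (grip it there), narrowing to the lens above; below that a narrower threaded foot about 20 mm across. This point is its centre, half-way up (21 mm above its foot); z points up along the barrel.
- blue_objective (a point): Loose microscope objective standing upright, lens end up: sand-coloured barrel with a blue ring. 46 mm tall, 130 g, barrel 25 mm in diameter; round and straight from about 6 to 28 mm above the foot (grip it there), narrowing to the lens above; below that a narrower threaded foot about 20 mm across. This point is its centre, half-way up (23 mm above its foot); z points up along the barrel.
- white_objective (a point): Loose microscope objective standing upright, lens end up: slate-grey metal barrel with a white ring and a thin black one above it (highest power, longest). 52 mm tall, 130 g, barrel 25 mm in diameter; round and straight from about 6 to 28 mm above the foot (grip it there), narrowing to the lens above; below that a narrower threaded foot about 20 mm across. This point is its centre, half-way up (26 mm above its foot); z points up along the barrel.
- seat_a: Seat of the rack, fixed: bright metal ring, 45 mm outside, 36 mm inside, 5 mm high, round a flat dark pad on which the objective's foot stands with 5 to 8 mm of play. Origin: pad centre (14 mm above the bench); z up, y along the row, x across. Seats a, b, c, d lie in this order along +y, 50 mm apart; the red end may be at a or at d.
- seat_b: Seat of the rack, fixed: bright metal ring, 45 mm outside, 36 mm inside, 5 mm high, round a flat dark pad on which the objective's foot stands with 5 to 8 mm of play. Origin: pad centre (14 mm above the bench); z up, y along the row, x across. Between seats a and c.
- seat_c: Seat of the rack, fixed: bright metal ring, 45 mm outside, 36 mm inside, 5 mm high, round a flat dark pad on which the objective's foot stands with 5 to 8 mm of play. Origin: pad centre (14 mm above the bench); z up, y along the row, x across. Between seats b and d.
- seat_d: Seat of the rack, fixed: bright metal ring, 45 mm outside, 36 mm inside, 5 mm high, round a flat dark pad on which the objective's foot stands with 5 to 8 mm of play. Origin: pad centre (14 mm above the bench); z up, y along the row, x across. The end seat opposite to a.
- red_end: Red end plate of the rack, 62 x 12 x 22 mm, fixed, 34 mm beyond the centre of seat a or of seat d (changes from start to start): marks the low-power end. The other end plate is bare metal. The rack's dark base plate is 62 mm wide, its top 14 mm above the bench. Origin: centre of its underside, on the bench.
- oil_bottle (a point): Immersion-oil dropper bottle standing loose among the objectives: brown bottle with a black dropper cap, 29 mm in diameter, 86 mm tall, 50 g. This point is its centre, 43 mm above the bench. Not to be moved.

How it is judged (in metres and radians):
At the end, for the whole second after the job is handed in: From the red end the seats hold the red-, yellow-, blue- and white-ringed objective; each upright (0.08 rad) on its pad (centre within 10 mm of the seat's, at most 3 mm above the pad), let go and at rest; the oil bottle upright within 30 mm of its start (((horizontal distance between red_end and seat_a below 0.06 m and horizontal distance between red_objective and seat_a below 0.01 m and z of red_objective in the frame of seat_a below 0.023 m and angle between each of red_objective, yellow_objective, blue_objective, white_objective's own z axis and vertical below 0.08 rad and linear speed of each of obj_red, obj_yellow, obj_blue, obj_white below 0.01 m/s and horizontal distance between yellow_objective and seat_b below 0.01 m and z of yellow_objective in the frame of seat_b below 0.024 m and horizontal distance between blue_objective and seat_c below 0.01 m and z of blue_objective in the frame of seat_c below 0.026 m and horizontal distance between white_objective and seat_d below 0.01 m and z of white_objective in the frame of seat_d below 0.029 m) or (horizontal distance between red_end and seat_d below 0.06 m and horizontal distance between red_objective and seat_d below 0.01 m and z of red_objective in the frame of seat_d below 0.023 m and angle between each of red_objective, yellow_objective, blue_objective, white_objective's own z axis and vertical below 0.08 rad and linear speed of each of obj_red, obj_yellow, obj_blue, obj_white below 0.01 m/s and horizontal distance between yellow_objective and seat_c below 0.01 m and z of yellow_objective in the frame of seat_c below 0.024 m and horizontal distance between blue_objective and seat_b below 0.01 m and z of blue_objective in the frame of seat_b below 0.026 m and horizontal distance between white_objective and seat_a below 0.01 m and z of white_objective in the frame of seat_a below 0.029 m)) and angle between oil_bottle's own z axis and vertical below 0.1 rad and distance of oil_bottle from where it was at the start of the episode below 0.03 m); the robot touches nothing.
It fails at once if the red-ringed objective is knocked over (angle between red_objective's own z axis and vertical above 0.8 rad).
It fails at once if the yellow-ringed objective is knocked over (angle between yellow_objective's own z axis and vertical above 0.8 rad).
It fails at once if the blue-ringed objective is knocked over (angle between blue_objective's own z axis and vertical above 0.8 rad).
It fails at once if the white-ringed objective is knocked over (angle between white_objective's own z axis and vertical above 0.8 rad).
It fails at once if the oil bottle is knocked over or pushed away (angle between oil_bottle's own z axis and vertical above 0.5 rad or distance of oil_bottle from where it was at the start of the episode above 0.04 m).
It also fails if it takes over 99 s, if anything falls off the work surface, if the arm or the gripper's body presses on something with over 40 N, if the wrist force passes 120 N, or if a joint passes its speed limit or range.

## Working session

There is one attempt and no reset: what is moved stays moved. The work goes in short steps, each a Python script; the robot and the scene stay as the last script left them, time stands still between calls to the robot, and variables do not carry over. Pictures are saved under pics/ and viewed, about 12 in all and at most 16, crops included, and the job is handed in when it is done.

```bash
ls; mkdir -p pics
python3 - <<'E'
from station import *
import cv2, numpy as np
for c in ("scene","top"):
    im=get_image(c); cv2.imwrite(f"pics/{c}0.png",im[:,:,::-1])
    k=get_calibration(c); print(c,{a:np.round(b,4).tolist() for a,b in k.items()}, "cam at",-np.array(k["R"]).T@np.array(k["t"]))
    for n in ["red_objective","yellow_objective","blue_objective","white_objective","seat_a","red_end","oil_bottle"]:
        print(n,[(round(d["score"],2),np.round(d["extent"],1).tolist()) for d in spot_in(n,c)][:6])
o=get_obs();print(o["t"],o["ee_rot"],o["grip_width"],[k for k in globals() if 'grasp' in k])
E
```

```text
pics
scene {'fx': 495.024, 'fy': 495.024, 'cx': 280.8302, 'cy': 205.102, 'D': [-0.1555, 0.0, 0.0, 0.0, 0.0], 'R': [[0.8727, -0.4879, -0.0193], [-0.2156, -0.3495, -0.9118], [0.4382, 0.7999, -0.4102]], 't': [-329.213, 201.5065, 550.4242]} cam at [  89.56213835 -530.47201028  403.15123692]
red_objective [(0.57, [305.1, 250.8, 18.6, 24.7])]
yellow_objective [(0.54, [255.6, 234.6, 12.6, 27.8]), (0.18, [304.9, 249.6, 18.8, 24.3])]
blue_objective [(0.66, [210.6, 208.8, 7.3, 19.7])]
white_objective [(0.56, [259.0, 213.2, 16.3, 29.8])]
seat_a [(0.71, [320.6, 205.9, 21.3, 13.2]), (0.6, [325.5, 214.6, 8.8, 12.7]), (0.59, [309.9, 194.2, 25.0, 7.4])]
red_end [(0.72, [258.6, 215.4, 15.7, 28.2]), (0.53, [299.4, 189.1, 26.5, 8.1])]
oil_bottle [(0.81, [210.6, 222.5, 16.3, 49.2])]
top {'fx': 537.7855, 'fy': 537.7855, 'cx': 279.3314, 'cy': 211.5386, 'D': [0.0576, 0.0, 0.0, 0.0, 0.0], 'R': [[-0.0091, -0.9997, -0.0211], [-0.9803, 0.013, -0.1973], [0.1975, 0.0189, -0.9801]], 't': [164.929, 485.0081, 861.6146]} cam at [306.73550434 142.23946774 943.6606517 ]
red_objective [(0.71, [342.0, 237.0, 18.8, 20.4]), (0.65, [288.2, 175.9, 27.1, 24.1])]
yellow_objective [(0.44, [299.6, 260.9, 17.1, 16.9])]
blue_objective [(0.44, [216.8, 280.8, 17.4, 10.3])]
white_objective [(0.71, [256.8, 238.2, 13.1, 11.6])]
seat_a [(0.88, [289.6, 174.4, 28.6, 25.1]), (0.81, [235.1, 169.8, 23.5, 24.6]), (0.7, [320.1, 175.9, 25.1, 23.6]), (0.69, [262.6, 168.8, 25.4, 20.3])]
red_end [(0.71, [288.9, 175.1, 24.2, 25.1]), (0.69, [216.8, 165.1, 11.7, 36.9])]
oil_bottle [(0.79, [268.6, 300.8, 15.4, 12.6])]
0.8 [ 1.79999951e+02 -3.83244022e-03 -7.15628817e+01] 85.42843157022853 ['grasp_offset']
```

```bash
python3 - <<'E'
import cv2
a=cv2.imread("pics/top0.png")[130:340,170:390]; cv2.imwrite("pics/top0c.png",cv2.resize(a,None,fx=2.8,fy=2.8,interpolation=cv2.INTER_CUBIC))
a=cv2.imread("pics/scene0.png")[150:290,170:370]; cv2.imwrite("pics/scene0c.png",cv2.resize(a,None,fx=4,fy=4,interpolation=cv2.INTER_CUBIC))
E
python3 -c "
from station import *
print(grasp_offset)"
```

```text
18.700000000000003
```

View pics/top0c.png

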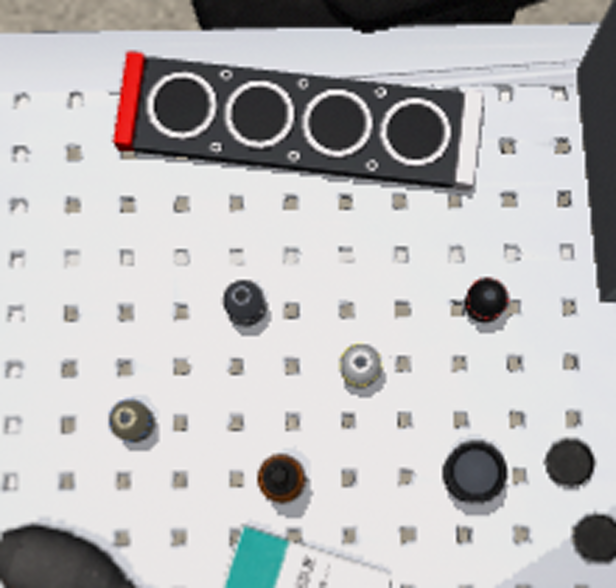

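View pics/scene0c.png

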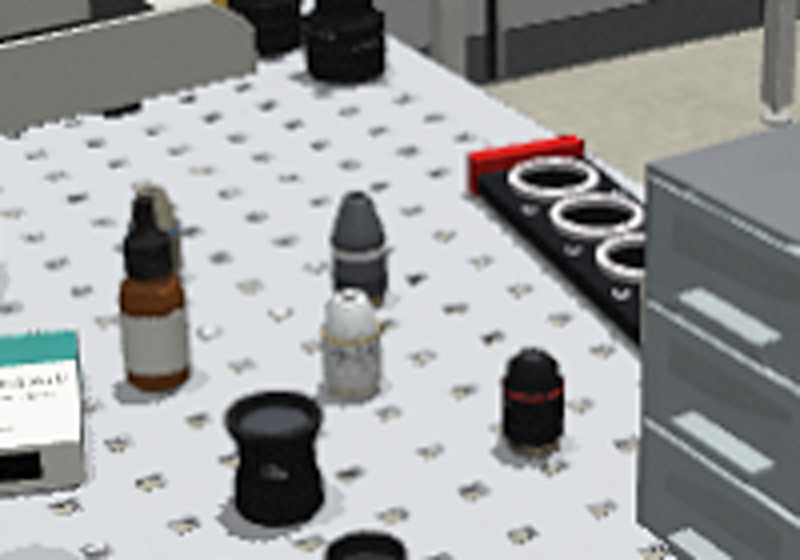

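The top crop shows the rack at the top with its red end on the left (+y). Red is at crop (487,300), yellow at (361,367), slate/white-ringed at (244,302), sand/blue-ringed at (131,420) and the bottle at (282,478). A drawer cabinet stands to the right (-y), so next I'll measure poses and the cabinet height.

```bash
cat > vis.py <<'E'
from station import *
import numpy as np, cv2
from scipy.optimize import least_squares
H=dict(red=40,yellow=42,blue=46,white=52)
def proj(c,P):
    k=get_calibration(c); K=np.array([[k["fx"],0,k["cx"]],[0,k["fy"],k["cy"]],[0,0,1.]])
    return cv2.projectPoints(np.asarray(P,float).reshape(-1,1,3),cv2.Rodrigues(np.array(k["R"]))[0],np.array(k["t"],float),K,np.array(k["D"],float))[0].reshape(-1,2)
def ray(c,uv,z):
    r=least_squares(lambda p:(proj(c,[p[0],p[1],z])-uv).ravel(),[500,100]); return r.x
A=np.linspace(0,2*np.pi,24,endpoint=False)
def body(x,y,prof):
    return np.array([[x+r*np.cos(a),y+r*np.sin(a),z] for r,z in prof for a in A])
def oprof(h,z0=0): return [(10,z0),(12.5,z0+6),(12.5,z0+28),(5,z0+h)]
BOT=[(14.5,0),(14.5,50),(8,60),(6,86)]
def hullc(c,x,y,prof):
    h=cv2.convexHull(proj(c,body(x,y,prof)).astype(np.float32)); m=cv2.moments(h)
    return np.array([m["m10"]/m["m00"],m["m01"]/m["m00"]]),m["m00"]
def find(c,uv,prof,x0):
    return least_squares(lambda p:hullc(c,p[0],p[1],prof)[0]-uv,x0,diff_step=1e-4).x
def cen(m): 
    v,u=np.nonzero(m); return np.array([u.mean(),v.mean()])
E
python3 - <<'E'
from vis import *
for c in ("top","scene"):
    im=get_image(c)
    for n in ["red","yellow","blue","white","oil_bottle"]:
        pr=BOT if n=="oil_bottle" else oprof(H[n])
        for d in regions_of(n if n=="oil_bottle" else n+"_objective",c)[:2]:
            uv=cen(d["region"]); 
            p=find(c,uv,pr,ray(c,uv,20)); print(c,n,round(d["score"],2),uv.round(1),"xy",p.round(1),"area",d["region"].sum(),hullc(c,*p,pr)[1].round())
    for d in regions_of("seat_a",c)[:6]:
        uv=cen(d["region"]);print(c,"seat",round(d["score"],2),uv.round(1),np.round(d["extent"],1),ray(c,uv,19).round(1))
    for d in regions_of("red_end",c)[:2]:
        uv=cen(d["region"]);print(c,"end",round(d["score"],2),uv.round(1),ray(c,uv,20).round(1))
# classical ring fit in top
im=get_image("top"); g=cv2.cvtColor(im,cv2.COLOR_RGB2GRAY)
m=(g<90).astype(np.uint8); n,l,s,cc=cv2.connectedComponentsWithStats(m)
for i in range(1,n):
    if 60<s[i,4]<6000: print("dark",cc[i].round(1),s[i].tolist(),ray("top",cc[i],14).round(1))
E
```

```text
Traceback (most recent call last):
AttributeError: 'float' object has no attribute 'round'
```

View pics/scene0.png

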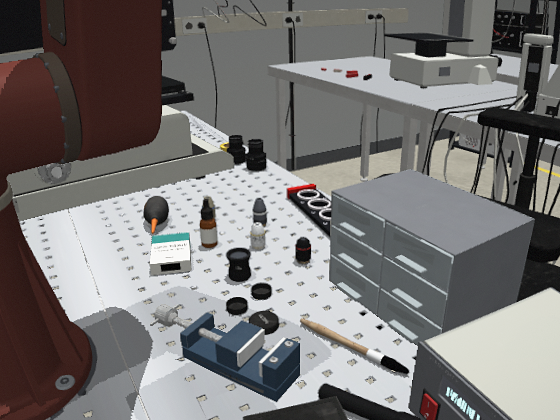

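View pics/top0.png

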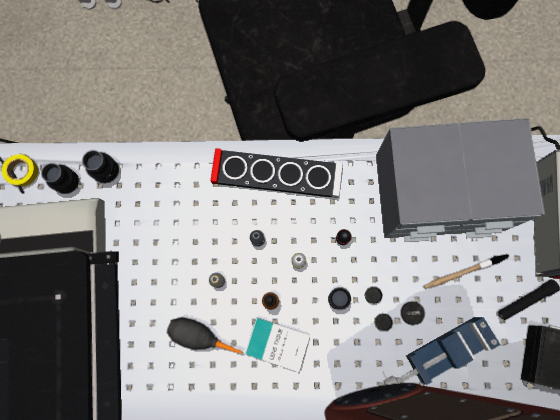

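The scene view shows the cabinet between the arm's start and the rack. The swing therefore has to go high and at a short radius. I'll fix the small bug and measure again.

```bash
sed -i 's/return np.array(\[m\["m10"\]\/m\["m00"\],m\["m01"\]\/m\["m00"\]\]),m\["m00"\]/return np.array([m["m10"],m["m01"]])\/m["m00"],np.float64(m["m00"])/' vis.py
python3 - <<'E'
from vis import *
for c in ("top","scene"):
    im=get_image(c)
    for n in ["red","yellow","blue","white","oil_bottle"]:
        pr=BOT if n=="oil_bottle" else oprof(H[n])
        for d in regions_of(n if n=="oil_bottle" else n+"_objective",c)[:2]:
            uv=cen(d["region"]); 
            p=find(c,uv,pr,ray(c,uv,20)); print(c,n,round(d["score"],2),uv.round(1),"xy",p.round(1),"area",d["region"].sum(),hullc(c,*p,pr)[1].round())
    for d in regions_of("seat_a",c)[:6]:
        uv=cen(d["region"]);print(c,"seat",round(d["score"],2),uv.round(1),np.round(d["extent"],1),ray(c,uv,19).round(1))
    for d in regions_of("red_end",c)[:2]:
        uv=cen(d["region"]);print(c,"end",round(d["score"],2),uv.round(1),ray(c,uv,20).round(1))
im=get_image("top"); g=cv2.cvtColor(im,cv2.COLOR_RGB2GRAY)
m=(g<90).astype(np.uint8); n,l,s,cc=cv2.connectedComponentsWithStats(m)
for i in range(1,n):
    if 60<s[i,4]<6000: print("dark",cc[i].round(1),s[i].tolist(),ray("top",cc[i],14).round(1))
# cabinet: top-left-front corner seen in top (376,150)->(387,223); scene (331,183) top corner
def two(a,b): 
    r=least_squares(lambda p:np.r_[(proj("top",p)-a).ravel(),(proj("scene",p)-b).ravel()],[500,-50,150]); return r.x.round(0),np.abs(r.fun).max().round(1)
print("cab front-left top",two((387,222),(331,184)), "front-right top",two((541,213),(445,247)),"bench y",ray("top",(394,236),0))
E
```

```text
top red 0.77 [343.2 236.5] xy [447.7  49.8] area 181 193.0
top yellow 0.72 [298.2 259.9] xy [407.9 128.4] area 190 184.0
top white 0.65 [257.1 237.7] xy [447.3 199.2] area 189 188.0
top oil_bottle 0.77 [270.6 300.5] xy [338.9 175.7] area 245 262.0
top seat 0.9 [290.1 173.6] [289.9 174.   25.7  25.6] [561.6 140.4]
top seat 0.72 [234.7 167.4] [237.7 169.1  25.2  22.5] [574.5 239. ]
top seat 0.6 [262.7 170.4] [263.5 166.8  23.3  19.1] [568.2 189.2]
top seat 0.59 [318.3 177. ] [318.5 177.1  21.8  24.1] [554.7  90.5]
top end 0.74 [215.8 166.1] [577.1 272.7]
top end 0.18 [318.7 176.6] [555.1  89.8]
scene red 0.55 [303.  250.7] xy [445.7  50.2] area 349 360.0
scene yellow 0.86 [257.  236.4] xy [404.6 129.5] area 352 334.0
scene blue 0.68 [211.2 202.9] xy [389.6 295.9] area 57 271.0
scene blue 0.17 [307.2 194.8] xy [567.2 232.2] area 191 258.0
scene white 0.62 [259.  211.8] xy [447.7 206.5] area 309 328.0
scene oil_bottle 0.66 [208.  225.8] xy [336.  173.4] area 682 776.0
scene seat 0.62 [307.2 194.8] [308.9 193.2  26.1   6.7] [568.7 234.4]
scene seat 0.49 [319.1 204. ] [321.5 204.4  20.7   
[... 1066 characters left out ...]
 339.3 -255.6]
dark [373.1 294.8] [365, 287, 17, 17, 226] [347.7   2.1]
dark [339.3 298.4] [328, 288, 23, 22, 392] [342.   59.6]
dark [270.1 300.7] [262, 293, 17, 17, 217] [339.3 177.4]
dark [412.  312.7] [401, 302, 23, 23, 404] [317.5 -61.4]
dark [383.3 321.9] [375, 314, 18, 17, 241] [302.7 -12.7]
dark [450.6 349.1] [406, 317, 94, 67, 2522] [ 258.6 -120.7]
dark [191.2 333.9] [167, 318, 51, 32, 1140] [285.8 310.7]
dark [541.9 356.9] [521, 325, 39, 65, 2112] [ 246.8 -265.6]
dark [429.1 405.5] [325, 383, 235, 37, 5979] [170.9 -79.3]
cab front-left top (array([453.,  -5., 147.]), np.float64(2.6)) front-right top (array([ 455., -224.,  152.]), np.float64(2.5)) bench y [450.27806748 -41.12312149]
```

Measurements:
- **Rack:** seats are about 50 mm apart, from (556,91) to (575.3,239.8), with the red end beyond the latter.
- **Cabinet:** about 150 mm high, with its near face at y≈-5 to 10, roughly 50 mm from the red objective.
- **Jaws:** opened across the row (yaw -7.6°), they clear everything.

I'll start with yellow as a trial. The blue objective still needs refining by colour.

```bash
cat > act.py <<'E'
from vis import *
YAW=-7.6; O=[180,0,YAW]; ZG=8
d=np.array([575.3,239.8]); u=np.array([6.6,49.56]); SEAT=dict(red=d,yellow=d-u,blue=d-2*u,white=d-3*u)
def snap(name,c,box=None,f=1):
    im=get_image(c)[:,:,::-1]
    if box: im=im[box[1]:box[3],box[0]:box[2]]
    cv2.imwrite(f"pics/{name}.png",cv2.resize(im,None,fx=f,fy=f,interpolation=cv2.INTER_CUBIC))
def pick(x,y):
    goto([x,y,120],O); grip(55,35)
    move_l([x,y,40],speed=150); move_l([x,y,ZG],speed=60)
    grip(15,35); w=get_obs()["grip_width"]; move_l([x,y,120],speed=120)
    o=get_obs(); print("picked w",round(w,1),"->",round(o["grip_width"],1),"F",np.round(o["wrist_force"],1),"t",o["t"]); return w
def place(x,y):
    goto([x,y,120],O); move_l([x,y,40],speed=130); move_l([x,y,14+ZG+0.8],speed=30)
    print("down F",np.round(get_obs()["wrist_force"],1))
    grip(50); move_l([x,y,120],speed=120); print("t",get_obs()["t"])
E
python3 - <<'E'
from act import *
im=get_image("top"); hsv=cv2.cvtColor(im,cv2.COLOR_RGB2HSV)
roi=np.zeros(im.shape[:2],bool); roi[266:296,203:233]=1
g=cv2.cvtColor(im,cv2.COLOR_RGB2GRAY)
for nm,m in (("sat",roi&(hsv[...,1]>60)),("dark",roi&(g<135))):
    n,l,s,cc=cv2.connectedComponentsWithStats(m.astype(np.uint8)); i=1+s[1:,4].argmax()
    p=find("top",cc[i],oprof(46),[380,265]); print("blue",nm,cc[i].round(1),s[i].tolist(),p.round(1),hullc("top",*p,oprof(46))[1])
p=get_obs()["tcp_pos"]
move_l([p[0],p[1],400],speed=250); goto([430,130,320],O)
x,y=407,128.7
pick(x,y)
snap("s1","scene",(170,80,370,230),4)
E
```

```text
blue sat [221.  284.5] [220, 284, 3, 2, 4] [367.3 261. ] 194.1351838496048
blue dark [217.4 280.5] [209, 273, 17, 15, 153] [374.1 267.3] 194.949277556967
picked w 23.6 -> 23.4 F [-0.3 -0.3 -0.9] t 9.375
```

View pics/s1.png

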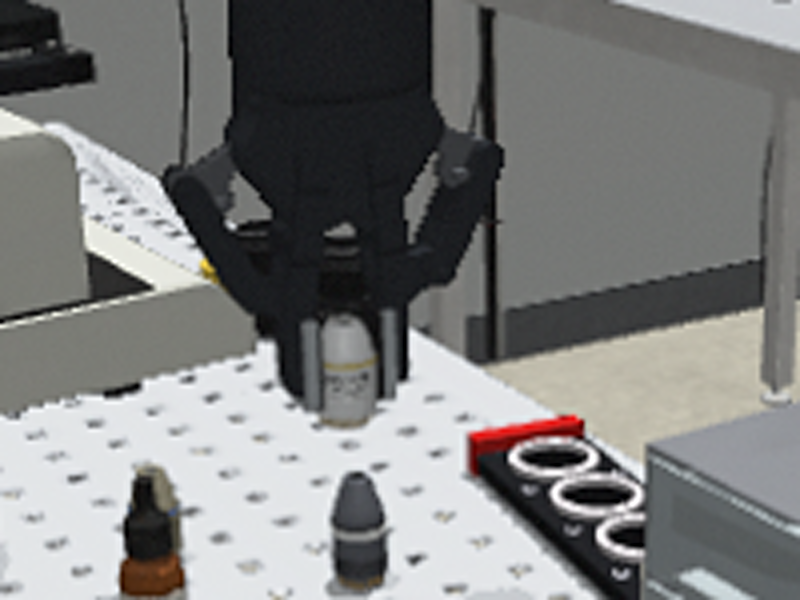

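Yellow is held upright, with its foot clearly below the finger tips. I'll place it in the second seat and check.

```bash
cat >> act.py <<'E'
def check(n):
    im=get_image("top"); pr=oprof(H[n],14)
    r=regions_of(n+"_objective","top")
    for q in r[:2]:
        uv=cen(q["region"]); p=find("top",uv,pr,ray("top",uv,34)); print("check",n,round(q["score"],2),p.round(1),"err",(p-SEAT[n]).round(1))
E
python3 - <<'E'
from act import *
place(*SEAT["yellow"])
goto([447.5,199.2,120],O)
check("yellow")
snap("t1","top",(200,130,400,280),4)
E
```

```text
down F [-0.1 -0.5 -1.8]
t 12.975
```

View pics/t1.png

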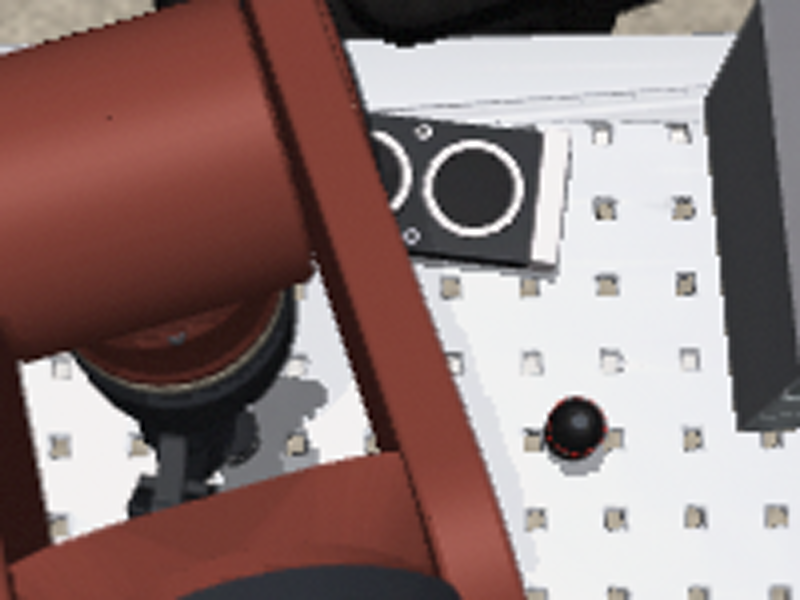

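The arm hides the rack in this view. From the blue pick pose, which is more retracted, the top camera should see it.

Run:
```python
from act import *
pick(374,267.3)
check("yellow")
snap("t2","top",(200,130,400,280),4)
```

```text
picked w 23.4 -> 23.7 F [ 0.3  0.1 -1.1] t 17.2167
```

View pics/t2.png

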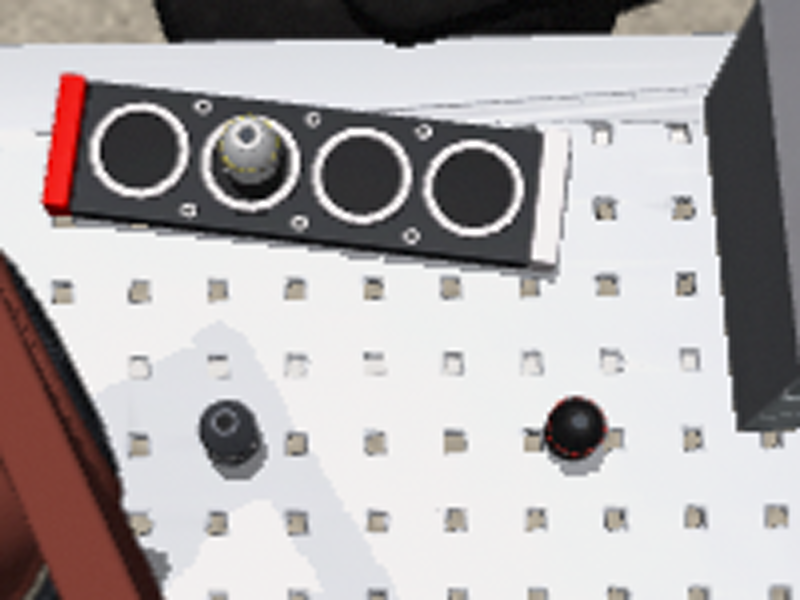

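Yellow stands in the second seat with its lens tip at about pixel (261.5,163.5). I'll compare that with the model's prediction, then place blue.

Run:
```python
from act import *
s=SEAT["yellow"]
print("tip pred",proj("top",[*s,56]).round(1),"ring pred",proj("top",[*s,19]).round(1),"ring obs ~(262.5,171)", "tip->xy",ray("top",np.array([261.5,163.5]),56).round(1),"ring xy",ray("top",np.array([262.5,171]),19).round(1))
place(*SEAT["blue"])
pick(447.5,199.4)
place(*SEAT["white"])
goto([447.5,49.8,120],O)
snap("s2","scene",(190,60,430,240),3.3)
```

```text
tip pred [[260.9 164.3]] ring pred [[262.  170.2]] ring obs ~(262.5,171) tip->xy [570.1 189.2] ring xy [567.2 189.4]
down F [-0.2 -0.5 -1.4]
t 21.1
picked w 23.2 -> 23.2 F [-1.4  0.2 -1.7] t 24.7417
down F [-0.4 -0.1 -1. ]
t 28.225
```

View pics/s2.png

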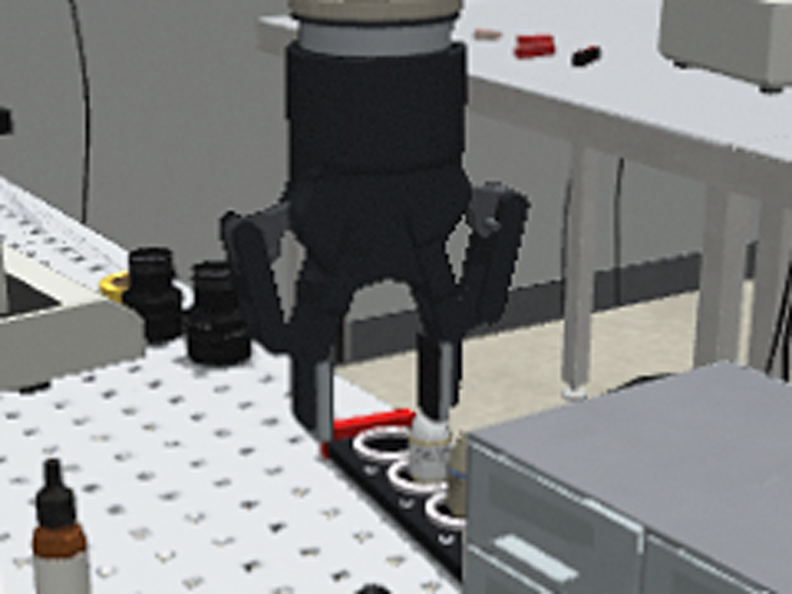

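Yellow agrees with its seat to within about 2–3 mm. Blue and white are placed, the bottle hasn't moved, and the gripper is clear of the cabinet. Red is next.

Run:
```python
from act import *
pick(447,50)
place(*SEAT["red"])
move_l([500,225,180]); goto([360,270,200],O)
for n in H: check(n)
im=get_image("top")
for q in regions_of("oil_bottle","top")[:1]:
    uv=cen(q["region"]); print("bottle",find("top",uv,BOT,[339,176]).round(1))
snap("t3","top",(200,130,400,280),4); snap("s3","scene",(190,150,350,270),4)
```

```text
picked w 26.7 -> 26.8 F [-0.6  0.2 -1.3] t 32.1083
down F [-0.7  0.9  0.6]
t 35.825
check red 0.66 [577.4 239.4] err [ 2.1 -0.4]
check yellow 0.62 [571.1 190. ] err [ 2.4 -0.2]
check blue 0.78 [564.4 141.2] err [2.3 0.6]
check white 0.59 [558.3  90.3] err [ 2.8 -0.8]
check white 0.58 [565.  142.6] err [ 9.5 51.4]
bottle [340.3 175.8]
```

View pics/t3.png

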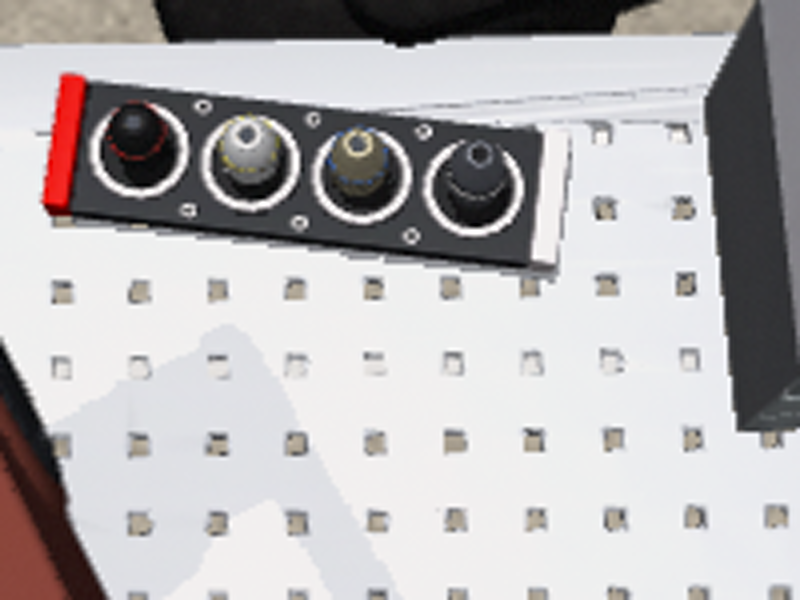

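View pics/s3.png

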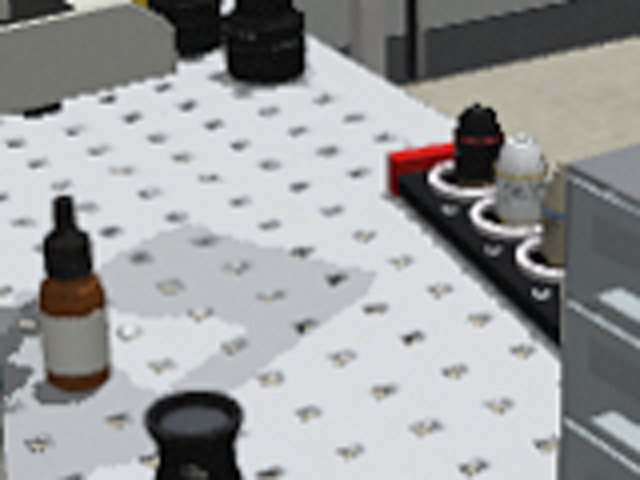

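All four stand in order in their seats, about 2–3 mm from the ring centres by both views, and the bottle is unmoved. The arm is clear, so I'm handing in.

```bash
python3 -c "
from station import *
wait(0.5); o=get_obs(); print(o['t'],o['tcp_pos'],o['wrist_force']); print(sign_off())"
```

```text
38.3667 [359.97977285 270.02205816 200.04971348] [ 0.5720311  -0.14591696  0.29893576]
the job is handed in; nothing more can be done
None
```

I moved all four objectives into the rack with one grasp each and handed the job in at about 38 s of robot time (limit 99 s). From the red end they are red-, yellow-, blue- and white-ringed. `sign_off()` reports no verdict, so the result below rests on my own checks.

**Placing:** the last top picture shows all four upright in the right order. Each measured 2.1–2.9 mm from its seat centre, against the 10 mm allowed. The offset is almost the same for all four, so part of it is probably measurement bias from the dark feet being hidden against the dark pads. A rough reading of the scene picture agrees for red, at about 2.6 mm.

**Oil bottle:** standing, and measured within about 1.5 mm of where it started, which is within the measurement noise.

**Arm:** parked clear at 200 mm height, touching nothing.

**Checks that disagreed or fell short:**
- The network gave a second "white" hit on the blue objective's seat. The picture shows that was false.
- The first scene measurement of the white-ringed objective was about 7 mm off the top view, because yellow partly hid it. I used the top view, and the grasp worked.
- The fingers closed to 26.7 mm on red but to 23.2–23.6 mm on the others, for the same stated 25 mm barrel. I didn't find out why, and it had no visible effect.
- In the last scene picture the cabinet hides the white-ringed objective and most of the blue one, so those two were confirmed mainly by the top camera.

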